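Park the bench lamp and close the parts tray

TASK

Tidy up the hobby station by pushing only; grip and lift nothing. First push the lowered lamp gently up (the blue bar at its free end is there for this), past its balance point, and let go so that it stays raised by itself against its stop; then push the parts tray that sticks out below it fully home. Leave the two paint bottles and the cup where they stand.

Things in the scene. Friction and masses are not known exactly. Their poses are not given: they have to be found in the camera images.
- station: Hobby station fixed to the bench: black base plate 220 (x) x 210 (y) x 8 mm with a grey post and lamp. Origin: centre of the underside, on the work surface; its x axis runs level from the tray front to the post (away from the robot, within about 20 degrees), z up. Post at x = +33 to +67 mm, 136 mm high. Black tray runners 30 mm high at y = +-99 mm.
- lamp_pivot (a point): The lamp arm's hinge axis, in the post: 50 mm behind the station's origin (its +x), 120 mm above the work surface. The hinge runs along the station's y axis. Axes as the station's.
- lamp (a joint): Lamp arm angle, rad. 0: lowered on its stop, straight arm pointing from the pivot to station -x, 0.349 rad above level; grows as the lamp end rises and swings back towards the post; 1.10: upper stop. A counterweight balances it at about 0.61: below, it sinks back to 0; above, it goes on slowly by itself to 1.10 and stays. 1 to 2 N at the blue bar raises it slowly; damped hinge.
- lamp_bar (a point): Centre of the blue round push bar at the lamp's free end: 16 mm thick, 110 mm long along station y, 205 mm from the pivot; 190 mm above the work surface when lowered, 323 mm raised. Its axes turn with the lamp (station's at joint 0). Next to it, towards the pivot: white light head 46 x 110 x 14 mm, then the 22 mm wide arm. Free space below, down to the tray.
- tray (a joint): How far the parts tray is pulled out, m: 0 fully home on its stop, starts 0.035 to 0.065 out; slides level along the station's x axis with about 1 to 2 N of friction and stays where it is left.
- tray_front (a point): Centre of the outer face of the tray's blue front panel, which faces station -x: panel 180 mm wide, 42 mm high, from 9 to 51 mm above the work surface (this point at 30 mm), 6 mm thick. It is 100 mm in front of the station's origin when home. The tray holds a flat grey frame of parts fixed in it.
- bottle_yellow: Loose dropper paint bottle, yellow with a black tip: 27 mm in diameter, 76 mm high, 35 g. Origin: centre of its underside. Leave it alone.
- bottle_red: Loose dropper paint bottle, red with a grey tip: 27 mm in diameter, 76 mm high, 35 g. Origin: centre of its underside. Leave it alone.
- cup: Loose empty white plastic cup: 72 mm in diameter at the rim, 85 mm high, 80 g. Origin: centre of its underside. Leave it alone.

How it is judged:
On the way, in this order (a step that is already met when the one before it is completed fails the run):
1. the lamp is raised past its balance point and rests up near its stop, let go (value of joint lamp above 1 rad and contact force between the fingers and lamp below 0.2 N), for 0.3 s.
2. the tray is pushed fully home (value of joint tray below 0.005 m), for 0.2 s.
At the end, for the whole second after the job is handed in: The lamp stays raised by itself (joint above 1.0 of 1.10 rad), the tray is home within 5 mm, and the bottles and the cup stand upright where they were (within 25 mm) (value of joint lamp above 1 rad and value of joint tray below 0.005 m and angle between each of bottle_yellow, bottle_red, cup's own z axis and vertical below 0.15 rad); the robot touches nothing.
It fails at once if the lamp is gripped or pushed hard (over 30 N) (contact force between the fingers and lamp above 30 N).
It fails at once if the lamp is flung (over 3.5 rad/s) (velocity of joint lamp above 3.5 rad/s).
It fails at once if the tray is gripped or rammed (over 45 N) (contact force between the fingers and tray above 45 N).
It fails at once if a bottle or the cup is moved by more than 25 mm, lifted or knocked over (distance of any of bottle_yellow, bottle_red, cup from where it was at the start of the episode above 0.025 m or angle between any of bottle_yellow, bottle_red, cup's own z axis and vertical above 0.5 rad).
It also fails if it takes over 48 s, if anything falls off the work surface, if the arm or the gripper's body presses on something with over 40 N, if the wrist force passes 120 N, or if a joint passes its speed limit or range.

ROBOT

A 6-joint arm with a two-finger parallel gripper is mounted at the origin on the work surface. World frame = base frame: x ahead of the robot, y to its left, z up, the work surface at z = 0. Lengths are in m, angles in rad, forces in N, time in s.
With the tool pointing down it reaches from about 0.425 to 0.95 m from the base axis. Payload 3.5 kg.
Tool frame: the origin (TCP) lies at the very end of the fingers, on their centre line; the grasp point (between the pads) lies 19 mm behind it; y points along the fingers, z is the direction in which the jaws open and shut, and the axes are right-handed (so a half turn about y gives the same grasp; the last joint's range is limited). The gripper opens to 85 mm and grips with 20 to 120 N. Pads are 22 mm wide; open, the fingers measure 114 mm over their backs; the gripper's body (76 mm by 85 mm) begins 54 mm behind the grasp point. The pads swing forward as they close: fully open they stand 13 mm farther back than shut.
Start: joints at [-1.289, 0.286, 1.577, -0, 1.279, -0.15], TCP at [0.283, -0.613, 0.231] pointing down, gripper open.
Joint ranges: [-2.77, 2.77], [-0.9, 2.22], [0.21, 2.48], [-1.53, 4.67], [0.24, 2.81], [-2.84, 2.84]. Speed limits (rad/s): [2.79, 2.79, 3.14, 3.14, 3.14, 3.14].

INTERFACE

Orientations are given as a unit quaternion [x, y, z, w].
In Python, from plant import ctrl gives the robot as it stands. The module is installed in compiled form; this text tells all that it offers.
- The arm moves only by the tool jog_arm, never from a script. Its argument "deltas" is a list of rows, each a list of 3 entries, a list of its own where there are three numbers: the turn, a rotation vector about the tool's x, y, z in rad, then the shift along the tool's x, y, z in m, then the opening, from 0 (shut) to 1 (fully open). In form: [[[wx, wy, wz], [dx, dy, dz], gripper], ...]. A call has 1 to 10 rows; each row is the pose to reach, as a shift and turn from the pose measured when the call began, along the tool's axes at that moment; what a row does not reach only later rows make up. A row lasts 1/12 s, in which the tool goes at most 41.7 mm and 7.16 degrees, less where a joint would pass 70% of its speed; a pose out of reach is approached as far as the arm can. A call with a gripper value outside its range is refused whole. The fingers move at their own pace and stop on an object; "force" is the grip in N (left out, the last holds). Time passes only in rows, so rows that repeat a pose let the fingers close. It gives the time, the measured TCP pose, the force and the opening at its end, in the units of the state.
- ctrl.get_state(): the state, without advancing time (a new reading comes with each control period).
- ctrl.read_camera(name): name is "scene" or "side" or "wrist"; returns a dict with "pixels" (400x640x3 uint8, blue, green, red), "range_z" (400x640 float32, m along the optical axis (not along the pixel's ray), 0 where there is no reading), "fx", "fy", "cx", "cy" (pixels), "k1" (the pictures are not rectified: a ray, as slopes to the right and down, at radius r is drawn at 1 + k1 r^2 times it, then the intrinsics apply), "T" (4x4, takes a point from camera to world coordinates); the wrist camera has in their place "mount" (4x4, takes a point from camera to tool coordinates, whose origin is the TCP and whose axes are the tool frame's). Camera axes: x right, y up, looking along -z (the intrinsics and any distortion apply to the point x, -y, -z); pixel columns grow to the right and rows downward; lengths in m; the calibration is good to about 2 mm. A picture is of the moment at which its call begins: read the wrist's pose just before it.
- ctrl.sign_off(): hands the job in, once; it reports no verdict.
The state is a dict: "time": time; "qpos": joint angles; "dq": joint speeds; "joint_efforts": joint torques, N m; "eef_pos": TCP position; "tcp_rot": TCP orientation; "contact_force": force on the tool from outside, world axes, zero at the start; "wrist_torque": the same for the moment, N m; "opening": opening from 0.0 (shut) to 1.0 (fully open).
Only numpy, scipy, OpenCV 4.12 (cv2) and the standard library are available. Lean on these libraries where they do the work, as an engineer would, in place of code of your own. Each camera call takes 0.05 s, during which the arm holds its last target.

## Working session

There is one attempt and no reset: what is moved stays moved. The work goes in short steps, Python scripts to look and compute and a tool call to move; the robot and the scene stay as the last step left them, time stands still between calls to the robot, and variables do not carry over. Pictures are saved under pics/ and viewed, and the job is handed in when it is done.

Besides the shell and the picture viewer there is one more tool, called by a JSON object that holds its "name" and its "arguments". jog_arm: Moves the arm, as the interface text tells. Its arguments: {"type":"object","properties":{"deltas":{"type":"array","items":{"type":"array"}},"force":{"type":"number"}},"required":["deltas"]}

```bash
mkdir -p pics; cat > h.py <<'E'
import numpy as np, cv2
from plant import ctrl
def pts(c,T=None):
    h,w=c["range_z"].shape
    u,v=np.meshgrid(np.arange(w),np.arange(h))
    K=np.array([[c["fx"],0,c["cx"]],[0,c["fy"],c["cy"]],[0,0,1.]])
    p=np.stack([u,v],-1).reshape(-1,1,2).astype(np.float64)
    n=cv2.undistortPoints(p,K,np.array([c["k1"],0,0,0.])).reshape(h,w,2)
    z=c["range_z"].astype(float)
    P=np.stack([n[...,0]*z,-n[...,1]*z,-z,np.ones_like(z)],-1)
    P=P@(c["T"] if T is None else T).T
    P[z==0]=np.nan
    return P[...,:3]
E
python3 - <<'E'
from h import *
print(ctrl.get_state())
for n in ["scene","side"]:
    c=ctrl.read_camera(n); cv2.imwrite(f"pics/{n}0.png",c["pixels"]); np.save(f"{n}0.npy",pts(c)); print(n,c["T"].round(3).tolist(),c["k1"])
E
```

```text
{'time': 0.0, 'qpos': array([-1.28901457e+00,  2.87175036e-01,  1.57819111e+00, -1.66198683e-05,
        1.27856450e+00, -1.49999572e-01]), 'dq': array([-1.26329949e-03, -2.04522908e-05,  4.97925081e-04, -1.63066929e-03,
       -6.57055118e-05, -4.94170375e-04]), 'joint_efforts': array([-6.69960336e-04, -4.05988169e+01, -2.92623818e+01, -1.56272263e-04,
        5.84780413e-03, -6.85450043e-07]), 'eef_pos': array([ 0.28231959, -0.61240259,  0.22993327]), 'tcp_rot': array([-0.15153624,  0.6915156 , -0.68986671,  0.15141617]), 'contact_force': array([-0.62503215, -0.53080651,  0.02042803]), 'wrist_torque': array([0.03167953, 0.01921281, 0.00717338]), 'opening': 1.0051733119443402}
scene [[-0.134, -0.689, 0.712, 1.516], [0.991, -0.098, 0.092, 0.17], [0.006, 0.718, 0.696, 1.003], [0.0, 0.0, 0.0, 1.0]] -0.1372118342829714
side [[-0.815, 0.415, -0.404, 0.161], [-0.579, -0.587, 0.566, 0.666], [-0.002, 0.695, 0.719, 0.935], [0.0, 0.0, 0.0, 1.0]] -0.16150738702291006
```

View pics/scene0.png

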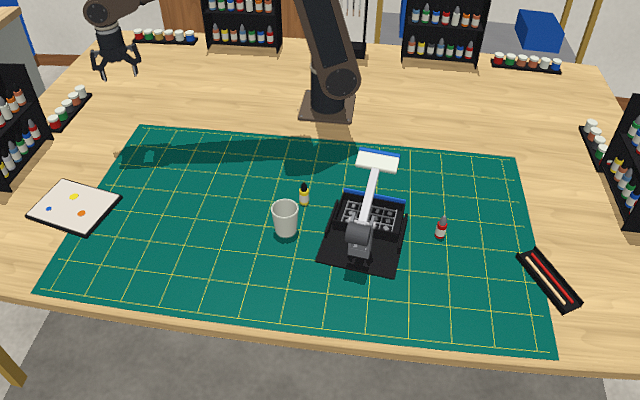

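View pics/side0.png

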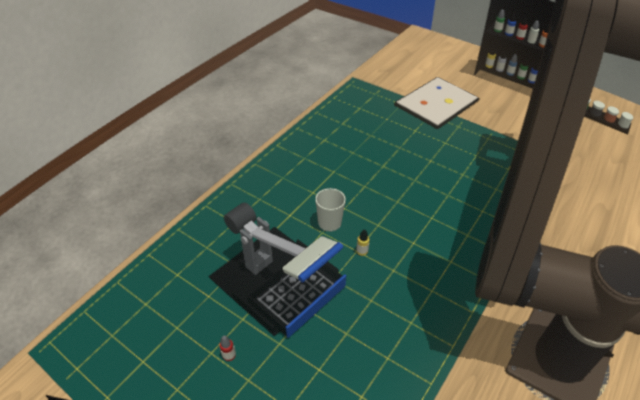

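Both pictures show the station near scene pixel (365,225), with the blue bar at scene (378,152) and side (322,258) and the blue tray front at side (315,303). The yellow bottle is at scene (304,195), the cup at (285,217) and the red bottle at (441,228). Next I'll fit the station pose.

```bash
python3 - <<'E'
from h import *
res={}
for n in ["scene","side"]:
    im=cv2.imread(f"pics/{n}0.png"); P=np.load(f"{n}0.npy"); hsv=cv2.cvtColor(im,cv2.COLOR_BGR2HSV)
    ok=(P[...,0]>.4)&(P[...,0]<1.1)&(abs(P[...,1])<.5)&(P[...,2]>-.02)
    blue=cv2.inRange(hsv,(105,130,50),(130,255,255))>0
    for nm,m in [("bar",blue&ok&(P[...,2]>.15)),("front",blue&ok&(P[...,2]<.08)),
      ("yellow",(cv2.inRange(hsv,(18,80,80),(35,255,255))>0)&ok&(P[...,2]>.02)),
      ("red",((hsv[...,0]<8)|(hsv[...,0]>172))&(hsv[...,1]>120)&(hsv[...,2]>60)&ok&(P[...,2]>.02)&(P[...,2]<.08)),
      ("cupetc",(hsv[...,1]<40)&(hsv[...,2]>120)&ok&(P[...,2]>.06)),]:
        Q=P[m]
        if len(Q)<3: print(n,nm,len(Q));continue
        print(n,nm,len(Q),"mean",Q.mean(0).round(4),"min",Q.min(0).round(3),"max",Q.max(0).round(3))
        if nm in("bar","front"):
            d=Q[:,:2]-Q[:,:2].mean(0); w,V=np.linalg.eigh(d.T@d); v=V[:,1]*np.sign(V[1,1]); t=d@v
            print("   dir deg of y axis from world y",np.degrees(np.arctan2(-v[0],v[1])),"ext",t.min(),t.max(),"mid",(Q[:,:2].mean(0)+v*(t.min()+t.max())/2).round(4))
E
```

```text
scene bar 134 mean [0.4857 0.1946 0.1961] min [0.474 0.141 0.19 ] max [0.499 0.247 0.2  ]
   dir deg of y axis from world y -7.979504686473241 ext -0.05412268117094445 0.05381039330795859 mid [0.4856 0.1945]
scene front 253 mean [0.4942 0.1978 0.0445] min [0.476 0.105 0.034] max [0.51  0.282 0.054]
   dir deg of y axis from world y -8.044949258014086 ext -0.09352391252520444 0.0844248832607188 mid [0.4936 0.1933]
scene yellow 55 mean [0.5112 0.0197 0.0446] min [ 0.485 -0.018  0.026] max [0.586 0.393 0.074]
scene red 46 mean [0.587  0.38   0.0443] min [0.575 0.368 0.034] max [0.595 0.393 0.051]
scene cupetc 1678 mean [0.5755 0.1337 0.1453] min [ 0.481 -0.074  0.06 ] max [0.709 0.385 0.198]
side bar 389 mean [0.4769 0.1991 0.1959] min [0.464 0.141 0.187] max [0.49  0.25  0.202]
   dir deg of y axis from world y -8.316104044319365 ext -0.05764754969254368 0.051952585254500944 mid [0.4765 0.1963]
side front 798 mean [0.4888 0.1979 0.0358] min [0.472 0.088 0.009] max [0.547 0.284 0.056]
   dir deg of y axis from world y -6.64796985015808 ext -0.10382022525104555 0.08679644328158806 mid [0.4878 0.1894]
side yellow 75 mean [0.4937 0.0007 0.0467] min [ 0.483 -0.015  0.034] max [0.51  0.008 0.057]
side red 66 mean [0.5686 0.3853 0.0476] min [0.562 0.37  0.041] max [0.582 0.394 0.056]
side cupetc 1734 mean [0.5637 0.1418 0.1532] min [ 0.48  -0.076  0.06 ] max [0.695 0.248 0.199]
```

```bash
cat >> h.py <<'E'
from scipy.spatial.transform import Rotation as Rn
YAW=np.radians(-8.0)
SX=np.array([np.cos(YAW),np.sin(YAW),0]); SY=np.array([-np.sin(YAW),np.cos(YAW),0]); SZ=np.array([0,0,1.])
PIV=np.array([.481,.195,0])+.1926*SX
ORG=PIV-.05*SX
def W(x,y,z): return ORG+x*SX+y*SY+z*SZ   # station->world
def S(p): d=np.asarray(p)-ORG; return np.array([d@SX,d@SY,d[2]])
def Rt(tilt,sgn):  # tilt of finger from straight down toward station +x
    y=np.sin(tilt)*SX-np.cos(tilt)*SZ; z=sgn*SY
    return Rn.from_matrix(np.stack([np.cross(y,z),y,z],1))
def plan(p,R):
    s=ctrl.get_state(); R0=Rn.from_quat(s["tcp_rot"])
    w=(R0.inv()*R).as_rotvec(); d=R0.inv().apply(p-s["eef_pos"])
    print("turn",w.round(3).tolist(),"shift",d.round(4).tolist(),"dist",np.linalg.norm(d).round(3),"ang",np.degrees(np.linalg.norm(w)).round(1))
def st():
    s=ctrl.get_state(); R0=Rn.from_quat(s["tcp_rot"]).as_matrix()
    print("t",round(s["time"],2),"q",s["qpos"].round(3).tolist(),"w",s["eef_pos"].round(4),"S",S(s["eef_pos"]).round(4),"F",s["contact_force"].round(2),"op",round(s["opening"],2))
    return R0
E
python3 - <<'E'
from h import *
print(st().round(3))
a=np.radians(90-0)
for sg in (1,-1):
    plan(W(-.15,0,.30),Rt(0,sg))
    plan(np.array([.40,-.2,.30]),Rt(0,sg))
print(W(-.15,0,.3),ORG,PIV)
E
```

```text
t 0.1 q [-1.289, 0.287, 1.578, 0.0, 1.279, -0.15] w [ 0.2824 -0.6125  0.23  ] S [-0.2269 -0.8272  0.23  ] F [ 0.3  -0.2  -0.01] op 1.0
[[-0.908 -0.001  0.419]
 [-0.419  0.002 -0.908]
 [-0.    -1.    -0.002]]
turn [0.0, -2.57, -0.003] shift [-0.5121, -0.0684, -0.6544] dist 0.834 ang 147.3
turn [0.0, -2.57, -0.003] shift [-0.2795, -0.0692, -0.3255] dist 0.435 ang 147.3
turn [0.002, 0.571, 0.0] shift [-0.5121, -0.0684, -0.6544] dist 0.834 ang 32.7
turn [0.002, 0.571, 0.0] shift [-0.2795, -0.0692, -0.3255] dist 0.435 ang 32.7
[0.47367202 0.19602988 0.3       ] [0.62221223 0.17515392 0.        ] [0.67172563 0.16819526 0.        ]
```

{"name": "jog_arm", "arguments": {"deltas": [[[0, -1.2, 0], [-0.28, -0.07, -0.33], 0], [[0, -1.2, 0], [-0.28, -0.07, -0.33], 0], [[0, -1.2, 0], [-0.28, -0.07, -0.33], 0], [[0, -1.2, 0], [-0.28, -0.07, -0.33], 0], [[0, -1.2, 0], [-0.28, -0.07, -0.33], 0], [[0, -1.2, 0], [-0.28, -0.07, -0.33], 0], [[0, -1.2, 0], [-0.28, -0.07, -0.33], 0], [[0, -1.2, 0], [-0.28, -0.07, -0.33], 0], [[0, -1.2, 0], [-0.28, -0.07, -0.33], 0], [[0, -1.2, 0], [-0.28, -0.07, -0.33], 0]]}}

```text
time: 0.93
eef_pos: [0.3926, -0.2146, 0.2972]
tcp_rot: [-0.516, 0.484, -0.482, 0.517]
contact_force: [1.1, -0.0, 1.2]
opening: 0.002
```

```bash
python3 - <<'E'
from h import *
st()
plan(W(-.2,0,.32),Rt(0,1))
plan(W(-.2,0,.32),Rt(.4,1))
E
```

```text
t 0.93 q [-0.728, -0.284, 2.028, 0.001, 1.4, -0.795] w [ 0.3926 -0.2146  0.2972] S [-0.1732 -0.4179  0.2972] F [ 1.07 -0.04  1.23] op 0.0
turn [-0.001, -1.365, -0.002] shift [-0.4146, -0.0218, 0.059] dist 0.419 ang 78.2
turn [0.272, -1.346, -0.338] shift [-0.4146, -0.0218, 0.059] dist 0.419 ang 81.0
```

{"name": "jog_arm", "arguments": {"deltas": [[[0, -1.2, 0], [-0.2, -0.03, 0.08], 0], [[0, -1.2, 0], [-0.2, -0.03, 0.08], 0], [[0, -1.2, 0], [-0.2, -0.03, 0.08], 0], [[0, -1.2, 0], [-0.2, -0.03, 0.08], 0], [[0, -1.2, 0], [-0.2, -0.03, 0.08], 0], [[0, -1.2, 0], [-0.41, -0.03, 0.08], 0], [[0, -1.2, 0], [-0.41, -0.03, 0.08], 0], [[0, -1.2, 0], [-0.41, -0.03, 0.08], 0], [[0, -1.2, 0], [-0.41, -0.03, 0.08], 0], [[0, -1.2, 0], [-0.41, -0.03, 0.08], 0]]}}

```text
time: 1.77
eef_pos: [0.4452, 0.1899, 0.3278]
tcp_rot: [-0.698, 0.106, -0.105, 0.7]
contact_force: [0.6, -0.8, 0.5]
opening: -0.001
```

```bash
python3 - <<'E'
from h import *
st()
for t in (0,.4,.785):plan(W(-.2,0,.30),Rt(t,1))
E
```

```text
t 1.77 q [0.192, -0.208, 1.912, 0.002, 1.438, -1.08] w [0.4452 0.1899 0.3278] S [-0.1774 -0.01    0.3278] F [ 0.61 -0.83  0.46] op -0.0
turn [-0.002, -0.16, -0.001] shift [-0.0239, 0.0278, 0.0062] dist 0.037 ang 9.1
turn [0.03, -0.158, -0.401] shift [-0.0239, 0.0278, 0.0062] dist 0.037 ang 24.7
turn [0.061, -0.152, -0.785] shift [-0.0239, 0.0278, 0.0062] dist 0.037 ang 45.9
```

{"name": "jog_arm", "arguments": {"deltas": [[[0.05, -0.15, -0.65], [-0.024, 0.0, 0.006], 0], [[0.05, -0.15, -0.65], [-0.024, 0.0, 0.006], 0], [[0.05, -0.15, -0.65], [-0.024, 0.02, 0.006], 0], [[0.05, -0.15, -0.65], [-0.024, 0.03, 0.006], 0], [[0.05, -0.15, -0.65], [-0.024, 0.04, 0.006], 0], [[0.05, -0.15, -0.65], [-0.024, 0.05, 0.006], 0], [[0.05, -0.15, -0.65], [-0.024, 0.06, 0.006], 0], [[0.05, -0.15, -0.65], [-0.024, 0.06, 0.006], 0]]}}

```text
time: 2.43
eef_pos: [0.4222, 0.2025, 0.2644]
tcp_rot: [0.685, 0.175, 0.271, -0.653]
contact_force: [0.3, -0.2, -0.7]
opening: 0.002
```

```bash
python3 - <<'E'
from h import *
R=st(); print("finger",np.array([R[:,1]@SX,R[:,1]@SY,R[:,1]@SZ]).round(3))
for t in (.65,.785):plan(W(-.165,0,.145),Rt(t,1))
c=ctrl.read_camera("scene"); cv2.imwrite("pics/scene1.png",c["pixels"][90:300,200:520].repeat(2,0).repeat(2,1))
c=ctrl.read_camera("side"); cv2.imwrite("pics/side1.png",c["pixels"])
E
```

```text
t 2.43 q [0.397, -0.49, 2.322, -0.451, 0.791, -0.796] w [0.4222 0.2025 0.2644] S [-0.2018 -0.0008  0.2644] F [ 0.33 -0.18 -0.7 ] op 0.0
finger [ 0.601 -0.003 -0.799]
turn [0.003, -0.003, -0.006] shift [-0.0423, 0.1176, 0.001] dist 0.125 ang 0.4
turn [0.003, -0.003, -0.141] shift [-0.0423, 0.1176, 0.001] dist 0.125 ang 8.1
```

View pics/scene1.png

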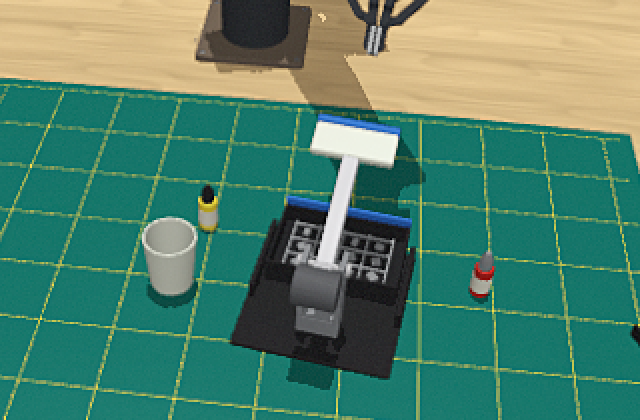

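View pics/side1.png

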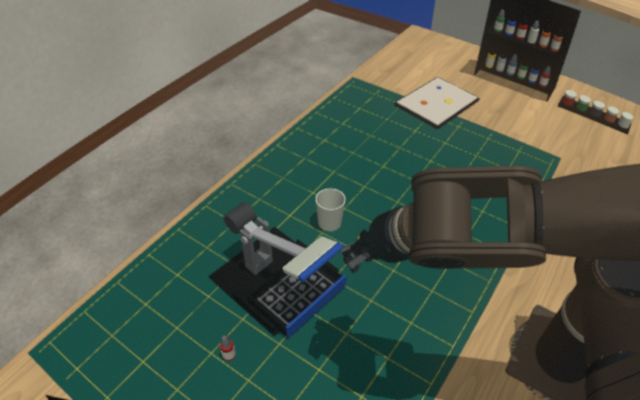

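The fingertips (side pixel 355,258) are tilted forward in front of the bar (322,258), and the objects haven't moved. Next I go below and in front of the bar.

{"name": "jog_arm", "arguments": {"deltas": [[[0, 0, 0], [-0.047, 0.03, 0.001], 0], [[0, 0, 0], [-0.047, 0.06, 0.001], 0], [[0, 0, 0], [-0.047, 0.09, 0.001], 0], [[0, 0, 0], [-0.047, 0.107, 0.001], 0], [[0, 0, 0], [-0.047, 0.107, 0.001], 0]]}}

```text
time: 2.95
eef_pos: [0.4525, 0.1988, 0.1522]
tcp_rot: [0.686, 0.174, 0.273, -0.652]
contact_force: [-0.4, 0.2, 0.4]
opening: -0.003
```

```bash
python3 - <<'E'
from h import *
R=st(); print("finger",np.array([R[:,1]@SX,R[:,1]@SY,R[:,1]@SZ]).round(3))
plan(W(-.156,0,.155),Rt(.65,1))
plan(W(-.146,0,.1626),Rt(.65,1))
E
```

```text
t 2.95 q [0.356, -0.263, 2.383, -0.621, 0.524, -0.602] w [0.4525 0.1988 0.1522] S [-0.1713 -0.0002  0.1522] F [-0.35  0.22  0.37] op -0.0
finger [ 0.601 -0.006 -0.799]
turn [0.006, -0.006, -0.005] shift [0.0139, 0.007, 0.0004] dist 0.016 ang 0.6
turn [0.006, -0.006, -0.005] shift [0.0265, 0.0069, 0.0004] dist 0.027 ang 0.6
```

```bash
cat > arc.py <<'E'
from h import *
import sys
s=ctrl.get_state(); R0=Rn.from_quat(s["tcp_rot"])
for th in np.arange(float(sys.argv[1]),float(sys.argv[2])+1e-6,float(sys.argv[3])):
    a=.349+th; sl=max(.92,a+.08)
    n=np.array([np.sin(sl),0,np.cos(sl)]); d=np.array([np.cos(sl),0,-np.sin(sl)])
    p=np.array([.05-.205*np.cos(a),0,.12+.205*np.sin(a)])-.019*n+.020*d
    R=Rt(np.pi/2-sl,1)
    print(round(th,2),(R0.inv()*R).as_rotvec().round(3).tolist(),R0.inv().apply(W(*p)-s["eef_pos"]).round(3).tolist())
E
python3 arc.py 0 .4 .05
```

```text
0.0 [0.006, -0.006, -0.006] [0.027, 0.007, 0.0]
0.05 [0.006, -0.006, -0.006] [0.036, 0.002, 0.0]
0.1 [0.006, -0.006, -0.006] [0.045, -0.003, 0.0]
0.15 [0.006, -0.006, -0.006] [0.054, -0.008, 0.001]
0.2 [0.006, -0.006, -0.006] [0.063, -0.012, 0.001]
0.25 [0.006, -0.006, -0.006] [0.073, -0.015, 0.001]
0.3 [0.006, -0.006, -0.006] [0.083, -0.018, 0.001]
0.35 [0.006, -0.006, -0.006] [0.093, -0.021, 0.001]
0.4 [0.006, -0.006, -0.006] [0.103, -0.023, 0.001]
```

{"name": "jog_arm", "arguments": {"deltas": [[[0, 0, 0], [0.014, 0.007, 0.0], 0], [[0, 0, 0], [0.022, 0.007, 0.0], 0], [[0, 0, 0], [0.027, 0.007, 0.0], 0], [[0, 0, 0], [0.031, 0.005, 0.0], 0], [[0, 0, 0], [0.036, 0.002, 0], 0], [[0, 0, 0], [0.04, 0, 0], 0], [[0, 0, 0], [0.045, -0.003, 0], 0]]}}

```text
time: 3.53
eef_pos: [0.486, 0.1939, 0.1822]
tcp_rot: [0.686, 0.174, 0.273, -0.652]
contact_force: [-0.6, -0.1, -1.5]
opening: -0.004
```

```bash
python3 - <<'E'
from h import *
st()
for n in ["side","scene"]:
    c=ctrl.read_camera(n); cv2.imwrite(f"pics/{n}2.png",c["pixels"])
    P=pts(c); hsv=cv2.cvtColor(c["pixels"],cv2.COLOR_BGR2HSV)
    m=(cv2.inRange(hsv,(105,130,50),(130,255,255))>0)&(P[...,2]>.15)&(P[...,2]<.4)&(P[...,0]>.4)&(P[...,0]<.8)&(P[...,1]>.1)&(P[...,1]<.3)
    q=S(P[m].mean(0)); print(n,m.sum(),q.round(4),"theta",np.arctan2(q[2]-.12,.05-q[0])-.349)
E
python3 arc.py .1 .6 .05
```

```text
t 3.53 q [0.315, -0.243, 2.306, -0.538, 0.552, -0.723] w [0.486  0.1939 0.1822] S [-0.1375 -0.0004  0.1822] F [-0.59 -0.14 -1.46] op -0.0
side 372 [-0.1412  0.0068  0.2182] theta 0.12558359985304357
scene 156 [-0.129  -0.0007  0.2166] theta 0.14576059116519524
0.1 [0.004, -0.006, -0.003] [-0.002, 0.001, -0.0]
0.15 [0.004, -0.006, -0.003] [0.007, -0.004, 0.0]
0.2 [0.004, -0.006, -0.003] [0.016, -0.008, 0.0]
0.25 [0.004, -0.006, -0.003] [0.026, -0.011, 0.0]
0.3 [0.004, -0.006, -0.003] [0.036, -0.014, 0.0]
0.35 [0.004, -0.006, -0.003] [0.046, -0.017, 0.0]
0.4 [0.004, -0.006, -0.003] [0.056, -0.019, 0.0]
0.45 [0.004, -0.006, -0.003] [0.066, -0.02, 0.0]
0.5 [0.004, -0.006, 0.006] [0.076, -0.021, 0.0]
0.55 [0.004, -0.007, 0.056] [0.085, -0.023, 0.0]
0.6 [0.004, -0.007, 0.106] [0.095, -0.024, 0.001]
```

View pics/side2.png

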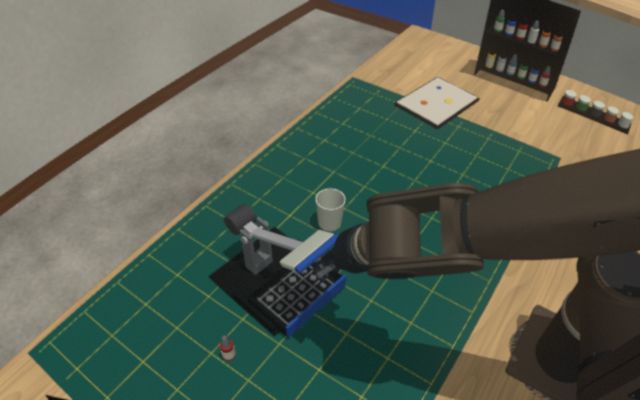

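The lamp is rising: the bar is now near side (322,252) with the finger under it, and the contact force is about 1.6 N. I'll keep going along the arc.

{"name": "jog_arm", "arguments": {"deltas": [[[0, 0, 0], [0.007, -0.004, 0], 0], [[0, 0, 0], [0.016, -0.008, 0], 0], [[0, 0, 0], [0.026, -0.011, 0], 0], [[0, 0, 0], [0.036, -0.014, 0], 0], [[0, 0, 0], [0.046, -0.017, 0], 0], [[0, 0, 0], [0.056, -0.019, 0], 0], [[0, 0, 0], [0.066, -0.02, 0], 0], [[0, 0, 0.01], [0.076, -0.021, 0], 0], [[0, 0, 0.056], [0.085, -0.023, 0], 0]]}}

```text
time: 4.38
eef_pos: [0.5404, 0.186, 0.2528]
tcp_rot: [0.69, 0.155, 0.254, -0.66]
contact_force: [-1.2, -0.2, -0.9]
opening: 0.0
```

```bash
cat > lamp.py <<'E'
from h import *
st()
for n in ["side","scene"]:
    c=ctrl.read_camera(n)
    P=pts(c); hsv=cv2.cvtColor(c["pixels"],cv2.COLOR_BGR2HSV)
    m=(cv2.inRange(hsv,(105,130,50),(130,255,255))>0)&(P[...,2]>.15)&(P[...,2]<.4)&(P[...,0]>.4)&(P[...,0]<.8)&(P[...,1]>.1)&(P[...,1]<.3)
    if m.sum()<5: print(n,m.sum()); continue
    q=S(P[m].mean(0)); print(n,m.sum(),q.round(4),"theta",np.arctan2(q[2]-.12,.05-q[0])-.349)
E
python3 lamp.py
python3 arc.py .5 .9 .05
```

```text
t 4.38 q [0.248, -0.204, 2.122, -0.339, 0.7, -0.974] w [0.5404 0.186  0.2528] S [-0.0825 -0.0006  0.2528] F [-1.23 -0.16 -0.88] op 0.0
side 316 [-0.0908  0.0233  0.2958] theta 0.5466145857843702
scene 221 [-0.067   0.0014  0.2876] theta 0.6122218692330003
0.5 [0.003, -0.008, -0.044] [-0.014, 0.003, 0.0]
0.55 [0.003, -0.009, 0.006] [-0.004, 0.001, 0.0]
0.6 [0.002, -0.009, 0.056] [0.005, -0.0, 0.0]
0.65 [0.002, -0.009, 0.106] [0.014, -0.001, 0.0]
0.7 [0.002, -0.009, 0.156] [0.024, -0.002, 0.0]
0.75 [0.002, -0.009, 0.206] [0.033, -0.002, 0.0]
0.8 [0.002, -0.009, 0.256] [0.042, -0.001, 0.001]
0.85 [0.001, -0.009, 0.306] [0.052, -0.0, 0.001]
0.9 [0.001, -0.009, 0.356] [0.061, 0.001, 0.001]
```

{"name": "jog_arm", "arguments": {"deltas": [[[0, 0, 0.056], [0.005, 0, 0], 0], [[0, 0, 0.106], [0.014, -0.001, 0], 0], [[0, 0, 0.156], [0.024, -0.002, 0], 0], [[0, 0, 0.206], [0.033, -0.002, 0], 0], [[0, 0, 0.256], [0.042, -0.001, 0], 0], [[0, 0, 0.306], [0.052, 0, 0], 0], [[0, 0, 0.356], [0.061, 0.001, 0], 0]]}}

```text
time: 5.07
eef_pos: [0.5946, 0.1781, 0.2905]
tcp_rot: [0.706, 0.032, 0.137, -0.694]
contact_force: [-0.6, -0.2, -0.1]
opening: 0.004
```

```bash
python3 lamp.py; python3 - <<'E'
from h import *
plan(W(-.16,0,.28),Rt(.2,1))
E
```

```text
t 5.07 q [0.156, 0.013, 1.788, -0.078, 1.112, -1.24] w [0.5946 0.1781 0.2905] S [-0.0277 -0.001   0.2905] F [-0.58 -0.24 -0.1 ] op 0.0
side 119 [-0.0194  0.0418  0.3191] theta 0.8864502506714818
scene 271 [-0.0016 -0.      0.3201] theta 0.969499508636781
turn [-0.0, -0.011, 0.045] shift [-0.1329, -0.0214, -0.0002] dist 0.135 ang 2.6
```

Lamp is at about 0.9 rad, past balance. I'll retreat straight back.

{"name": "jog_arm", "arguments": {"deltas": [[[0, 0, 0.04], [-0.02, -0.003, 0], 0], [[0, 0, 0.04], [-0.05, -0.008, 0], 0], [[0, 0, 0.04], [-0.09, -0.015, 0], 0], [[0, 0, 0.04], [-0.13, -0.02, 0], 0], [[0, 0, 0.04], [-0.13, -0.02, 0], 0], [[0, 0, 0.04], [-0.13, -0.02, 0], 0], [[0, 0, 0.04], [-0.13, -0.02, 0], 0], [[0, 0, 0.04], [-0.13, -0.02, 0], 0], [[0, 0, 0.04], [-0.13, -0.02, 0], 0], [[0, 0, 0.04], [-0.13, -0.02, 0], 0]]}}

```text
time: 6.0
eef_pos: [0.468, 0.197, 0.2797]
tcp_rot: [0.706, 0.019, 0.125, -0.697]
contact_force: [-1.1, 0.2, -0.1]
opening: -0.0
```

```bash
python3 lamp.py; python3 - <<'E'
from h import *
for n in ["side","scene"]:
    c=ctrl.read_camera(n); cv2.imwrite(f"pics/{n}3.png",c["pixels"])
    P=pts(c); hsv=cv2.cvtColor(c["pixels"],cv2.COLOR_BGR2HSV)
    m=(cv2.inRange(hsv,(105,130,50),(130,255,255))>0)&(P[...,2]>.012)&(P[...,2]<.046)&(P[...,0]>.4)&(P[...,0]<.6)&(P[...,1]>.08)&(P[...,1]<.3)
    q=(P[m]-ORG)@np.stack([SX,SY,SZ],1); print(n,len(q),np.median(q,0).round(4),np.percentile(q[:,0],[5,25,75,95]).round(4),q[:,1].min(),q[:,1].max())
    plane=np.polyfit(q[:,1],q[:,0],1); print("slope deg",np.degrees(plane[0]),plane[1])
plan(W(-.185,0,.25),Rt(0,1))
E
```

```text
t 6.0 q [0.236, -0.227, 2.023, -0.082, 1.155, -1.158] w [0.468  0.197  0.2797] S [-1.558e-01  1.000e-04  2.797e-01] F [-1.13  0.16 -0.09] op -0.0
side 405 [0.0205 0.0021 0.3292] theta 1.0815144638127325
scene 328 [ 0.031  -0.0005  0.3268] theta 1.1303903389335919
side 512 [-0.1377  0.0074  0.0288] [-0.1394 -0.1384 -0.137  -0.1188] -0.08803457537702818 0.09012597924974987
slope deg -0.4123078443555485 -0.1363721329254499
scene 147 [-0.1296  0.0158  0.0413] [-0.1334 -0.1312 -0.1278 -0.1258] -0.08620996947774902 0.0873575282902741
slope deg 0.07362806182348532 -0.12960936918470056
turn [-0.001, -0.011, 0.204] shift [-0.0339, 0.0228, -0.0005] dist 0.041 ang 11.7
```

View pics/side3.png

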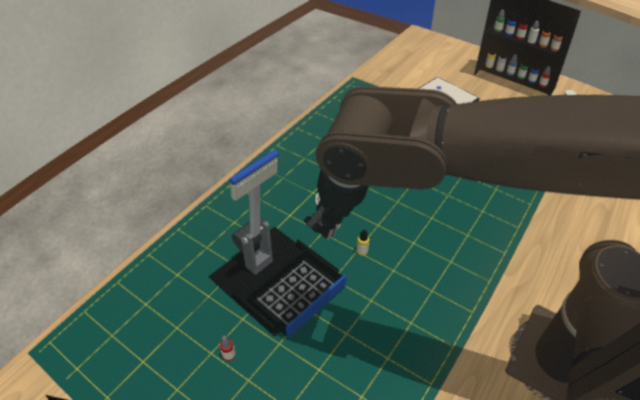

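The lamp rests up: the bar is at side (255,172), about 1.10 rad. The tray front at side (317,303) measures about 38 mm out. Now I move in front of the tray.

{"name": "jog_arm", "arguments": {"deltas": [[[0, -0.01, 0.1], [-0.039, 0.0, 0], 0], [[0, -0.01, 0.2], [-0.039, 0.02, 0], 0], [[0, -0.01, 0.2], [-0.039, 0.02, 0], 0], [[0, -0.01, 0.2], [-0.039, 0.02, 0], 0]]}}

```text
time: 6.53
eef_pos: [0.4338, 0.2018, 0.2504]
tcp_rot: [0.705, -0.049, 0.051, -0.705]
contact_force: [-0.1, 0.0, 0.8]
opening: 0.001
```

```bash
python3 - <<'E'
from h import *
R=st(); print(R[:,1].round(3))
plan(W(-.19,0,.03),Rt(0,1))
E
```

```text
t 6.53 q [0.223, -0.177, 2.025, -0.001, 1.29, -1.205] w [0.4338 0.2018 0.2504] S [-1.903e-01  1.000e-04  2.504e-01] F [-0.05  0.01  0.76] op 0.0
[ 0.003 -0.    -1.   ]
turn [-0.0, -0.002, 0.003] shift [-0.0004, 0.2204, -0.0001] dist 0.22 ang 0.2
```

{"name": "jog_arm", "arguments": {"deltas": [[[0, 0, 0], [0, 0.035, 0], 0], [[0, 0, 0], [0, 0.07, 0], 0], [[0, 0, 0], [0, 0.105, 0], 0], [[0, 0, 0], [0, 0.14, 0], 0], [[0, 0, 0], [0, 0.17, 0], 0], [[0, 0, 0], [0, 0.2, 0], 0], [[0, 0, 0], [0, 0.215, 0], 0], [[0, 0, 0], [0, 0.22, 0], 0], [[0, 0, 0], [0, 0.22, 0], 0]]}}

```text
time: 7.28
eef_pos: [0.4341, 0.2016, 0.0299]
tcp_rot: [0.706, -0.049, 0.051, -0.705]
contact_force: [0.0, 0.4, 0.2]
opening: -0.001
```

{"name": "jog_arm", "arguments": {"deltas": [[[0, 0, 0], [0.012, 0, 0], 0], [[0, 0, 0], [0.024, 0, 0], 0], [[0, 0, 0], [0.034, 0, 0], 0], [[0, 0, 0], [0.04, 0, 0], 0], [[0, 0, 0], [0.046, 0, 0], 0], [[0, 0, 0], [0.052, 0, 0], 0], [[0, 0, 0], [0.052, 0, 0], 0]]}}

```text
time: 7.87
eef_pos: [0.4871, 0.194, 0.0304]
tcp_rot: [0.706, -0.049, 0.051, -0.705]
contact_force: [-0.7, 0.5, 0.3]
opening: -0.003
```

```bash
cat > tray.py <<'E'
from h import *
st()
for n in ["side","scene"]:
    c=ctrl.read_camera(n); cv2.imwrite(f"pics/{n}4.png",c["pixels"])
    P=pts(c); hsv=cv2.cvtColor(c["pixels"],cv2.COLOR_BGR2HSV)
    m=(cv2.inRange(hsv,(105,130,50),(130,255,255))>0)&(P[...,2]>.012)&(P[...,2]<.046)&(P[...,0]>.4)&(P[...,0]<.6)&(P[...,1]>.08)&(P[...,1]<.3)
    if m.sum()<5: print(n,"none"); continue
    q=(P[m]-ORG)@np.stack([SX,SY,SZ],1); print(n,len(q),np.median(q,0).round(4))
E
python3 tray.py
```

```text
t 7.87 q [0.186, 0.22, 2.07, -0.002, 0.848, -1.241] w [0.4871 0.194  0.0304] S [-1.365e-01 -1.000e-04  3.040e-02] F [-0.73  0.48  0.28] op -0.0
side 325 [-0.1261  0.0419  0.0266]
scene 144 [-0.1181  0.0192  0.0408]
```

The tray moved as expected, about 26 mm to go.

{"name": "jog_arm", "arguments": {"deltas": [[[0, 0, 0], [0.004, 0, 0], 0], [[0, 0, 0], [0.008, 0, 0], 0], [[0, 0, 0], [0.012, 0, 0], 0], [[0, 0, 0], [0.016, 0, 0], 0], [[0, 0, 0], [0.02, 0, 0], 0], [[0, 0, 0], [0.022, 0, 0], 0], [[0, 0, 0], [0.022, 0, 0], 0]]}}

```text
time: 8.55
eef_pos: [0.5084, 0.1909, 0.0301]
tcp_rot: [0.706, -0.049, 0.051, -0.705]
contact_force: [-0.2, -0.0, -0.3]
opening: 0.002
```

{"name": "jog_arm", "arguments": {"deltas": [[[0, 0, 0], [0.001, 0, 0], 0], [[0, 0, 0], [0.002, 0, 0], 0], [[0, 0, 0], [0.002, 0, 0], 0]]}}

```text
time: 8.8
eef_pos: [0.5106, 0.1906, 0.0302]
tcp_rot: [0.706, -0.049, 0.051, -0.705]
contact_force: [-0.9, -1.3, -1.3]
opening: -0.002
```

```bash
python3 tray.py
```

```text
t 8.8 q [0.172, 0.261, 2.02, -0.002, 0.857, -1.256] w [0.5106 0.1906 0.0302] S [-0.1126 -0.0002  0.0302] F [-0.92 -1.29 -1.27] op -0.0
side 366 [-0.1026  0.0354  0.0269]
scene 147 [-0.0949  0.0141  0.0404]
```

{"name": "jog_arm", "arguments": {"deltas": [[[0, 0, 0], [0.001, 0, 0], 0], [[0, 0, 0], [0.0015, 0, 0], 0], [[0, 0, 0], [0.0015, 0, 0], 0]]}}

```text
time: 9.15
eef_pos: [0.5122, 0.1904, 0.0303]
tcp_rot: [0.706, -0.049, 0.052, -0.705]
contact_force: [-0.2, -0.9, -0.8]
opening: -0.003
```

{"name": "jog_arm", "arguments": {"deltas": [[[0, 0, 0], [0.001, 0, 0], 0], [[0, 0, 0], [0.001, 0, 0], 0]]}}

```text
time: 9.32
eef_pos: [0.5126, 0.1904, 0.0303]
tcp_rot: [0.706, -0.049, 0.051, -0.705]
contact_force: [-3.8, -0.3, 2.9]
opening: 0.002
```

{"name": "jog_arm", "arguments": {"deltas": [[[0, 0, 0], [0.001, 0, 0], 0], [[0, 0, 0], [0.001, 0, 0], 0]]}}

```text
time: 9.48
eef_pos: [0.5125, 0.1904, 0.0303]
tcp_rot: [0.706, -0.05, 0.05, -0.705]
contact_force: [-5.0, -0.9, 3.4]
opening: 0.003
```

```bash
python3 tray.py
```

```text
t 9.48 q [0.17, 0.266, 2.014, -0.001, 0.863, -1.258] w [0.5125 0.1904 0.0303] S [-0.1107 -0.0002  0.0303] F [-4.97 -0.93  3.38] op 0.0
side 371 [-0.1008  0.0342  0.028 ]
scene 161 [-0.093   0.0165  0.0408]
```

{"name": "jog_arm", "arguments": {"deltas": [[[0, 0, 0], [0.002, 0, 0], 0], [[0, 0, 0], [0.002, 0, 0], 0], [[0, 0, 0], [0.002, 0, 0], 0]]}}

```text
time: 9.83
eef_pos: [0.5125, 0.1904, 0.0302]
tcp_rot: [0.706, -0.052, 0.048, -0.705]
contact_force: [-7.6, 0.7, 6.9]
opening: 0.001
```

The tray is firmly on its stop: the force grows with no movement. I'll retreat and raise.

{"name": "jog_arm", "arguments": {"deltas": [[[0, 0, 0], [-0.01, 0, 0], 0], [[0, 0, 0], [-0.03, 0, 0], 0], [[0, 0, 0], [-0.06, 0, 0], 0], [[0, 0, 0], [-0.07, 0, 0], 0], [[0, 0, 0], [-0.07, -0.03, 0], 0], [[0, 0, 0], [-0.07, -0.07, 0], 0], [[0, 0, 0], [-0.07, -0.1, 0], 0], [[0, 0, 0], [-0.07, -0.13, 0], 0], [[0, 0, 0], [-0.07, -0.15, 0], 0], [[0, 0, 0], [-0.07, -0.15, 0], 0]]}}

```text
time: 10.67
eef_pos: [0.4482, 0.2013, 0.187]
tcp_rot: [-0.705, 0.047, -0.053, 0.706]
contact_force: [0.9, -0.2, 0.8]
opening: 0.003
```

```bash
python3 tray.py; python3 lamp.py
```

```text
t 10.67 q [0.215, -0.087, 2.065, -0.0, 1.157, -1.214] w [0.4482 0.2013 0.187 ] S [-0.176   0.0016  0.187 ] F [ 0.89 -0.17  0.81] op 0.0
side 524 [-0.101   0.0093  0.0283]
scene 156 [-0.0932  0.0166  0.0408]
t 10.77 q [0.215, -0.083, 2.071, -0.0, 1.156, -1.214] w [0.4451 0.2005 0.1817] S [-0.1789  0.0005  0.1817] F [ 0.   -0.14  0.15] op 0.0
side 413 [0.0165 0.0025 0.3271] theta 1.061311018646072
scene 332 [ 3.100e-02 -3.000e-04  3.267e-01] theta 1.1301227722200544
```

View pics/side4.png

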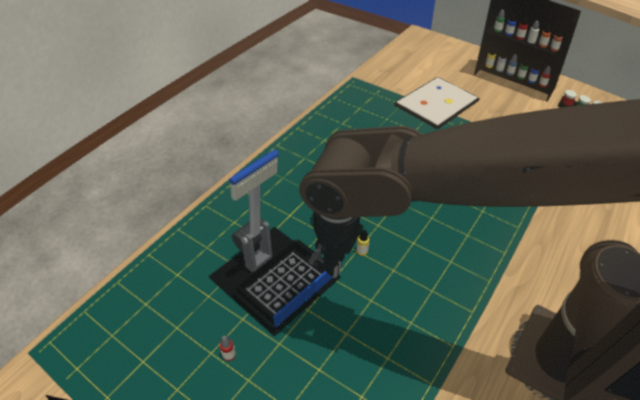

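View pics/scene4.png

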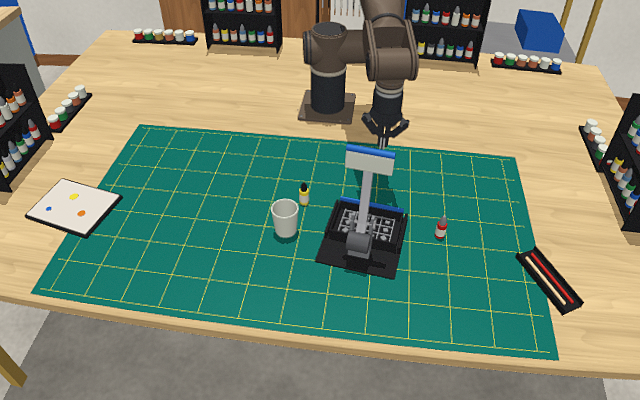

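The lamp is up (bar at scene (370,152)) and the tray front is flush (scene (385,207)). The bottles at scene (304,195) and (441,228) and the cup at (285,217) are where they started. The gripper is clear, so I'm handing in.

```bash
python3 -c "
from plant import ctrl
print(ctrl.sign_off())"
```

```text
the job is handed in; nothing more can be done
None
```

I raised the lamp and pushed the tray home using the shut fingers only, then handed the job in at about 11 s of robot time. The hand-in reports no verdict.

- **Lamp:** I pushed it up under the blue bar to about 0.9 rad, with 1 to 2 N in the readings between moves, and let go. It went on to its stop by itself. In the last check the side camera gave 1.06 rad and the scene camera 1.13 rad. The two differ because each sees a different part of the bar, but both are above 1.0.
- **Tray:** I pushed it in until the force rose to about 10 N with no further movement, which I took as the stop. After I backed off, the side camera put the front face 101 mm in front of the station's origin, where home is 100 mm. The scene camera gave 93 mm, because it sees the top and back of the panel.
- **Bottles and cup:** they are upright at the same scene-camera pixels as at the start. I judged this by eye and did not measure their final positions.
- **Arm:** it was clear of everything in the last pictures, with contact force near zero.

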